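Key the drive spindle and fit its gear

ROBOT

A 6-joint arm with a two-finger parallel gripper is mounted at the origin on a cart in front of the work surface, level with it; the furniture and walls round the work are solid. World frame = base frame: x ahead of the robot, y to its left, z up, the work surface at z = 0. Lengths are in m, angles in degrees, forces in N, time in s.
With the tool pointing down it reaches from about 0.375 to 0.9 m from the base axis. Payload 3.1 kg.
Tool frame: the origin (TCP) lies on the centre line of the jaws, within the pads' length; the fingertips stand 25 mm ahead of it and the grasp point (between the pads) lies 6 mm ahead of it; z points along the fingers, y is the line along which they close (so a half turn about z gives the same grasp; the last joint's range is limited). The gripper opens to 87 mm and grips with 3 to 60 N. Pads are 19 mm wide; open, the fingers measure 117 mm over their backs; the gripper's body (75 mm by 190 mm) begins 51 mm behind the grasp point.
Start: joints at [-82.191, 30.224, 82.088, -0, 67.689, -10.227], TCP at [0.194, -0.594, 0.248] pointing down, gripper open.
Joint ranges: [-176.69, 176.69], [-43.24, 126.21], [12.49, 139.97], [-82, 262], [0, 151.66], [-163.58, 163.58]. Speed limits (degrees/s): [159.86, 159.86, 180, 180, 180, 180].

INTERFACE

Orientations are given as a 3x3 rotation matrix whose columns are the frame's x, y, z axes.
In Python, from rig import * gives the robot as it stands.
- The arm moves only by the tool step_arm, never from a script. Its argument "steps" is a list of rows, each a list of 7 numbers: the shift along the tool's x, y, z normalised to -1 to 1, where 1 is 0.3 m, then the turn, a rotation vector about the tool's x, y, z normalised to -1 to 1, where 1 is 45 degrees, then the gripper's target within -1 to 1 (shut at 1, half-way at 0, fully open at -1). A call has 1 to 8 rows; each row is the pose to reach, as a shift and turn from the pose commanded when the call began, along the tool's axes at that moment; what a row does not reach only later rows make up. A row lasts 1/12 s, in which the tool goes at most 41.7 mm and 7.16 degrees, less where a joint would pass 70% of its speed; a pose out of reach is approached as far as the arm can. A call with a number of a shift or a turn outside -1 to 1 is refused whole. A call with a gripper value outside its range is refused whole. The fingers move at their own pace and stop on an object; the grip force is fixed at half the most. Time passes only in rows, so rows that repeat a pose let the fingers close. It gives the time, the measured TCP pose, the force, the opening and the grip force at its end, in the units of the state.
- read_state(): the state, without advancing time (a new reading comes with each control period).
- capture(name): name is "side" or "top"; returns a dict with "image" (400x640x3 uint8, red, green, blue), "vertical_fov" (degrees; the focal length in pixels is half the picture's height over the tangent of half this angle, whatever the lens; pixels are square), "cx", "cy" (the principal point, pixels), "k1" (the pictures are not rectified: a ray, as slopes to the right and down, at radius r is drawn at 1 + k1 r^2 times it, then the intrinsics apply), "world_from_camera" (4x4, takes a point from camera to world coordinates). Camera axes: x right, y down, z forward; pixel columns grow to the right and rows downward; lengths in m; the calibration is good to about 2 mm. A picture is of the moment at which its call begins. There is no depth.
- hand_in(): hands the job in; it is judged then, once.
The state is a dict: "time_s": time; "joint_positions": joint angles; "qvel": joint speeds; "tau": joint torques, N m; "position": TCP position; "tcp_rot": TCP orientation; "force": force on the tool from outside, world axes, zero at the start; "moment": the same for the moment, N m; "opening": opening from 0.0 (shut) to 1.0 (fully open); "grasp_force": force on a finger pad.
Only numpy, scipy, OpenCV 4.12 (cv2) and the standard library are available. Lean on these libraries where they do the work, as an engineer would, in place of code of your own. Each camera call takes 0.05 s, during which the arm holds its last target. There are 200 camera calls.

TASK

Take the longer of the two loose steel keys from the key block, drop it upright into the slot of the bench drive's spindle until it stands fully home, then slide the gear, boss up, down over the spindle with its keyway on the key until it lies flush on the spindle's collar, and let go. Feel your way in gently: never press on the drive with more than 30 N, and leave the short key and the other things on the desk alone.

Things in the scene. Friction and masses are not known exactly. Their poses are not given: they have to be found in the camera images.
- drive: Grey bench drive, a box 110 x 100 x 50 mm fixed to the desk, black knob on its front. Origin: centre of its underside; z up, front faces -x. On its vertical axis stands a steel spindle, held by a brake (treat it as fixed). Its angle is not measured: its slot faces the front (-x) to within 0.6 rad either way, so it must be seen or found by feel.
- drive_axis (a point): Point on the spindle's axis at the drive's top face, 50 mm above the desk; does not turn with the spindle. Frame as the drive's.
- shaft_end (a point): Centre of the shaft's upper end, 100 mm above the desk (fixed in the drive's frame). The shaft is 26 mm in diameter. One straight upright slot, 9 mm wide, is cut along its side, open outwards and at the top; the slot's floor is 7 mm from the axis. Chamfer 0.6 mm at its mouth: the key must be within about 0.1 rad of the slot to enter.
- collar_top (a point): Centre of the top of the spindle's collar, 66 mm above the desk, 34 mm below the shaft's end (fixed in the drive's frame). The collar is 44 mm in diameter. The slot goes on down into it as a closed pocket 9 mm wide, from 7 to 18 mm from the axis, 14 mm deep (bottom 52 mm above the desk), mouth chamfered about 1 mm.
- key_block: Grey plastic block 90 x 36 x 28 mm (x, y, z), fixed to the desk, with two equal pockets 18 mm deep, 22 mm either side of its centre along its x axis; in each stands a key. Which key stands where varies. Origin: centre of its underside; z up.
- long_key: Key to be fitted: steel bar 10 x 8 x 50 mm (x, y, z), upright, 32 mm above the block, ends chamfered 0.8 mm, 31 g. Origin: centre of lower end. Fits either way round about z: y across the slot, x towards the axis, centre line 12 to 13 mm from the axis. Home, its top is 2 mm above the shaft's end; let go with its foot a few mm inside the collar's pocket it falls home.
- short_key: The spare key, the same bar but only 34 mm long, 16 mm above the block. Origin: centre of its lower end. To be left in its pocket.
- gear: Aluminium gear lying boss up: toothed disc 98 mm across, 10 mm thick, with a boss 50 mm in diameter, 36 mm high in all, about 0.3 kg. Origin: centre of underside, on the bore's axis; z up. Through bore 28 mm; one keyway 9.6 mm wide, out to 19 mm from the axis, full height, on its -x side. Lower chamfer 1.5 mm. Fitted, its underside is on the collar, boss top level with the key's.
- lab_timer: Small white timer, 66 x 62 x 20 mm, lying on the desk; bystander. Origin: centre of its underside.
- usb_stick: Small black memory stick, 18 x 54 x 9 mm, lying on the desk; bystander. Origin: centre of its underside.

How it is judged (in metres and radians):
On the way, in this order (a step that is already met when the one before it is completed fails the run):
1. the long key stands fully home in the spindle's slot, before the gear is fitted (z of long_key in the frame of drive between 0.049 and 0.055 m and horizontal distance between long_key and drive_axis between 0.0095 and 0.015 m and angle between long_key's own z axis and vertical below 0.08 rad), for 0.2 s.
2. the gear lies on the collar with its keyway on the key (all of step 1 and z of gear in the frame of drive between 0.063 and 0.0685 m and horizontal distance between gear and drive_axis below 0.003 m and angle between gear's own z axis and vertical below 0.06 rad and angle between the x axis of gear and the x axis of long_key, either way round below 0.16 rad), for 0.2 s.
At the end, for the whole second after the job is handed in: Long key home in the slot (lower end within 3 mm of the pocket bottom, 9.5 to 15 mm from the axis, tilt under 0.08 rad); gear boss up on the collar (within 2.5 mm in height, 3 mm of centre, 0.06 rad of level, keyway within 0.16 rad of the key); both at rest (all of step 2 and linear speed of each of gear, long_key below 0.01 m/s); the robot touches nothing.
It fails at once if the short key, the timer or the memory stick is moved more than 20 mm (distance of any of lab_timer, usb_stick, short_key from where it was at the start of the episode above 0.02 m).
It fails at once if the drive (with its spindle) is pressed with more than 30 N by the key, the gear or the gripper (contact force between any of long_key, gear, the fingers, the arm and drive above 30 N).
It also fails if it takes over 72 s, if anything falls off the work surface, if the arm or the gripper's body presses on something with over 40 N, if the wrist force passes 120 N, or if a joint passes its speed limit or range.

## Working session

There is one attempt and no reset: what is moved stays moved. The work goes in short steps, Python scripts to look and compute and a tool call to move; the robot and the scene stay as the last step left them, time stands still between calls to the robot, and variables do not carry over. Pictures are saved under pics/ and viewed, at most 10 in all, crops included, and the job is handed in when it is done.

Besides the shell and the picture viewer there is one more tool, called as name([rows], argument=value, ...), one row to a line, values as JSON. step_arm: Moves the arm, as the interface text tells. Scaled input: -1 to 1 covers 0.3 m each way for a shift and 45 degrees each way for a turn. Its arguments: {"type":"object","properties":{"steps":{"type":"array"}},"required":["steps"]}

```bash
ls; mkdir -p pics; python3 - <<'E'
from rig import *
import cv2,numpy as np
s=read_state();print({k:np.round(v,3).tolist() for k,v in s.items()})
for n in("top","side"):
    c=capture(n);cv2.imwrite(f"pics/{n}0.png",c["image"][:,:,::-1]);print(n,c["vertical_fov"],c["cx"],c["cy"],c["k1"],np.round(c["world_from_camera"],4).tolist())
E
```

```text
pics
{'time_s': 0.0, 'joint_positions': [-82.19, 30.281, 82.158, -0.001, 67.687, -10.229], 'qvel': [-0.014, 0.002, 0.015, -0.066, 0.037, 0.008], 'tau': [-0.003, -44.005, -17.659, 0.063, 0.058, -0.0], 'position': [0.193, -0.594, 0.247], 'tcp_rot': [[0.951, 0.31, -0.0], [0.31, -0.951, 0.002], [0.0, -0.002, -1.0]], 'force': [-0.595, -0.22, 0.125], 'moment': [-0.037, 0.05, -0.007], 'grasp_force': 0.0, 'opening': 0.999}
top 46.934938154346554 318.2261772124875 202.56422822238454 -0.045423628851955125 [[0.0284, -0.9903, 0.1361, 0.4222], [-0.9995, -0.026, 0.0194, 0.0104], [-0.0157, -0.1366, -0.9905, 1.1107], [0.0, 0.0, 0.0, 1.0]]
side 53.45354036090508 312.07875541363626 197.3937260789375 -0.0508453356880751 [[0.9941, 0.0537, -0.0938, 0.6652], [0.1073, -0.3879, 0.9154, -1.0057], [0.0127, -0.9201, -0.3914, 0.5226], [0.0, 0.0, 0.0, 1.0]]
```

View pics/top0.png

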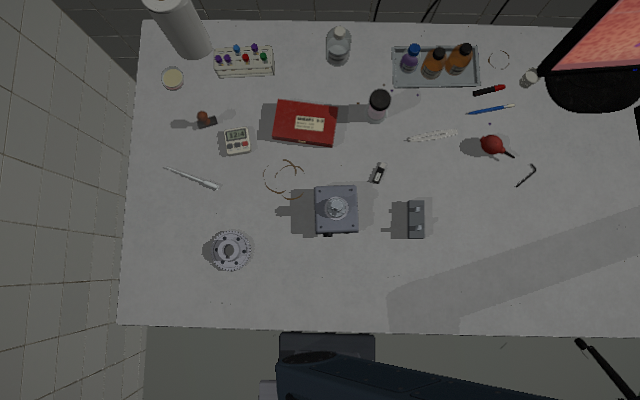

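View pics/side0.png

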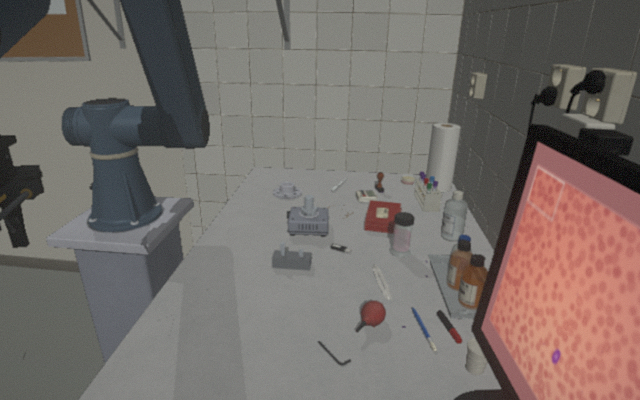

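The top view shows the gear at about (231,250), the drive at (337,209) with the spindle on it, and the block at (408,219). The timer is at (237,140) and the stick at (378,172). I'll enlarge these.

```bash
cat > h.py <<'E'
from rig import *
import cv2,numpy as np
def cam(c):
    f=200/np.tan(np.radians(c["vertical_fov"]/2));return f,np.array(c["world_from_camera"])
def proj(c,P):
    f,W=cam(c);P=np.atleast_2d(P);p=(P-W[:3,3])@W[:3,:3];s=p[:,:2]/p[:,2:]
    r2=(s**2).sum(1,keepdims=True);s=s*(1+c["k1"]*r2);return s*f+[c["cx"],c["cy"]]
def ray(c,u,v,z):
    f,W=cam(c);d=np.array([(u-c["cx"])/f,(v-c["cy"])/f]);s=d.copy()
    for _ in range(20): s=d/(1+c["k1"]*(s@s))
    r=W[:3,:3]@np.array([s[0],s[1],1]);o=W[:3,3];return o+r*(z-o[2])/r[2]
def avg(n,k=4):
    cs=[capture(n) for _ in range(k)];c=cs[0];c["image"]=np.mean([x["image"] for x in cs],0).astype(np.uint8);return c
def crop(c,x,y,w,h,k):
    im=cv2.resize(c["image"][y:y+h,x:x+w,::-1],None,fx=k,fy=k,interpolation=cv2.INTER_CUBIC)
    im=cv2.convertScaleAbs(im,alpha=1.3)
    for i in range(0,w,10): cv2.putText(im,str(x+i),(i*k,8),0,.3,(0,255,255),1);cv2.line(im,(i*k,10),(i*k,14),(0,255,255),1)
    for i in range(0,h,10): cv2.putText(im,str(y+i),(0,i*k+4),0,.3,(0,255,255),1)
    return im
E
python3 - <<'E'
from h import *
import pickle
t=avg("top");s=avg("side");pickle.dump((t,s),open("c0.pkl","wb"))
a=np.hstack([crop(t,205,225,50,50,8),crop(t,312,180,50,50,8)])
b=np.hstack([crop(t,385,195,50,50,4),crop(s,265,180,75,50,4) ,crop(s,265,230,75,50,4)])
cv2.imwrite("pics/m1.png",np.vstack([a,b[:, :800]]))
E
```

```text
(no output)
```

View pics/m1.png

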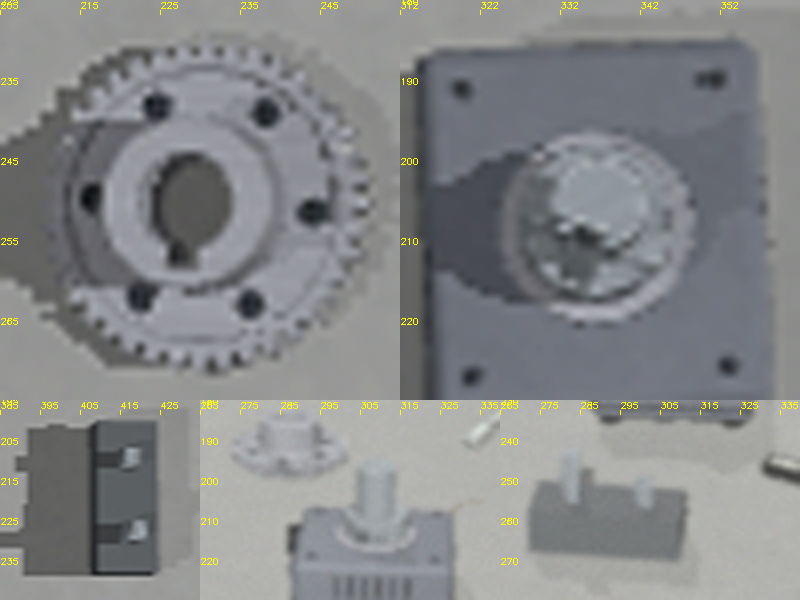

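The upper left crop shows the gear's bore at about (229,250) with its keyway facing down and slightly left, around (227.5,257). The upper right crop shows the spindle top at about (337,204.7), with the slot facing down and slightly left, around (335,210). In the block, the lower key at (419,227.5) casts the longer shadow. In the side view it is the left one (x about 283) and stands taller, so it is the long key. Next I'll refine the poses with a model fit.

```bash
cat >> h.py <<'E'
def circ(r,z,n=48,cx=0,cy=0):
    a=np.linspace(0,2*np.pi,n,False);return np.c_[cx+r*np.cos(a),cy+r*np.sin(a),0*a+z]
def rect(w,h,z,cx=0,cy=0,n=30):
    t=np.linspace(-.5,.5,n);o=np.ones(n)*.5
    q=np.r_[np.c_[t,o],np.c_[t,-o],np.c_[o,t],np.c_[-o,t]];return np.c_[cx+q[:,0]*w,cy+q[:,1]*h,np.full(4*n,z)]
def place(M,p):
    c,s=np.cos(p[2]),np.sin(p[2]);return np.c_[M[:,0]*c-M[:,1]*s+p[0],M[:,0]*s+M[:,1]*c+p[1],M[:,2]]
def gradmag(c,sig=1.0):
    g=cv2.GaussianBlur(c["image"].astype(np.float32),(0,0),sig);return np.sqrt(sum(cv2.Sobel(g,cv2.CV_32F,*d)**2 for d in((1,0),(0,1))).sum(2))
from scipy.optimize import minimize
from scipy.ndimage import map_coordinates
def fit(c,parts,p0):
    best=p0
    for sig in(2,1,.6):
        G=gradmag(c,sig);G=np.minimum(G,np.percentile(G,97))
        f=lambda p:-sum(w*map_coordinates(G,proj(c,place(M,p))[:,::-1].T,order=1).mean() for w,M in parts)
        best=minimize(f,best,method="Nelder-Mead",options=dict(initial_simplex=np.array([best]+[np.array(best)+d for d in np.diag([.003,.003,.05])]),xatol=1e-5,fatol=1e-4)).x
    return best
E
python3 - <<'E'
from h import *
import pickle
t,s=pickle.load(open("c0.pkl","rb"))
R=rect(110,100,50)/1000
D=[(1,rect(.11,.1,.05)),(.7,circ(.013,.1))]
B=[(1,rect(.09,.036,.028)),(.3,rect(.01,.008,.06,-.022)),(.3,rect(.01,.008,.044,.022))]
G=[(1,circ(.025,.036)),(.5,circ(.014,.036)),(.5,circ(.049,.01))]
g0=np.r_[ray(t,228.5,249.75,.036)[:2],0];d0=np.r_[ray(t,336.4,208.5,.05)[:2],0]
b0=np.r_[ray(t,415.5,219,.028)[:2],0]
res={}
for n,M,p0 in(("drive",D,d0),("block",B,b0),("gear",G,g0)):
    pt=fit(t,M,p0);ps=fit(s,M,pt);res[n]=(pt,ps);print(n,p0.round(4),pt.round(4),ps.round(4))
pickle.dump(res,open("res.pkl","wb"))
def ov(c,im,x,y,k,M,p,col=(0,0,255)):
    for q in proj(c,place(M,p)): 
        cv2.circle(im,tuple(int(v) for v in ((q-[x,y]+.5)*k)),1,col,-1)
ims=[]
for n,M,tx,ty in(("gear",G,205,225),("drive",D,312,180),("block",B,390,195)):
    im=crop(t,tx,ty,50,50,5)
    for _,m in M: ov(t,im,tx,ty,5,m,res[n][0])
    q=proj(s,[[*res[n][0][:2],.04]])[0].astype(int)-25
    im2=crop(s,*q,50,50,5)
    for _,m in M: ov(s,im2,*q,5,m,res[n][0]); ov(s,im2,*q,5,m,res[n][1],(0,255,0))
    ims.append(np.vstack([im,im2]))
cv2.imwrite("pics/m2.png",np.hstack(ims))
E
```

```text
drive [ 0.5551 -0.0113  0.    ] [ 0.5574 -0.0094  0.0892] [ 0.5542 -0.0249  0.0689]
block [ 0.5379 -0.1988  0.    ] [ 0.5381 -0.2011  0.0116] [ 0.541  -0.2344  0.191 ]
gear [0.4532 0.2378 0.    ] [0.4534 0.2397 0.0565] [0.4722 0.1943 0.2044]
```

View pics/m2.png

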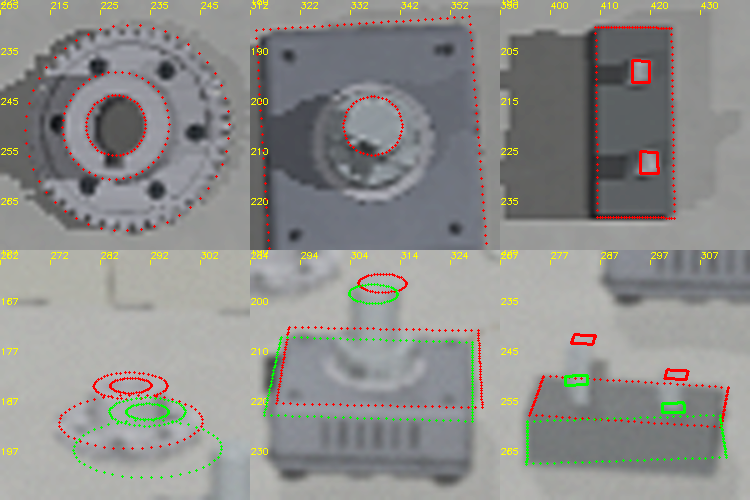

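The top-view overlay fits the block and its keys. For the drive, the shaft circle fits, but the box yaw is off and needs refining. For the gear, the boss spans x 217.6 to 238.5 and y 239.5 to 260. The side camera's calibration is off by about 2 to 3 px. Next comes the slot angle.

```bash
python3 - <<'E'
from h import *
import pickle
t,s=pickle.load(open("c0.pkl","rb"));res=pickle.load(open("res.pkl","rb"))
print("gear",ray(t,228.1,249.4,.036))
p=np.r_[res["drive"][0][:2],0]
for z,r in((.1,.013),(.066,.022)): print(z,fit(t,[(1,circ(r,z))],p).round(4))
q=fit(t,[(1,circ(.013,.1)),(1,circ(.022,.066))],p);print("both",q.round(4))
sc=[ray(t,*u,.05) for u in((319.25,190.75),(350.9,189.5),(320.5,226.6),(352.5,225.4))];print("screwmid",np.mean(sc,0),[ (np.degrees(np.arctan2(*(sc[a]-sc[b])[1::-1]))) .round(2) for a,b in((0,2),(1,3))])
# key yaw/gear keyway
kc=ray(t,418.75,227,.06);print("longkey top",kc, "short",ray(t,416.3+.5,209.3,.044))
g=t["image"].astype(float).mean(2)
for ph in np.arange(-.1,.75,.1):
    o=[]
    for z,r0,r1 in((.1,.0075,.0125),(.066,.014,.0175)):
        P=np.array([[-r,y,z] for r in np.linspace(r0,r1,5) for y in np.linspace(-.004,.004,7)])
        P=place(P,[q[0],q[1],-ph]);o.append(map_coordinates(g,proj(t,P)[:,::-1].T,order=1).mean())
    print(round(ph,2),np.round(o,1))
im=crop(t,322,190,30,30,20);im2=im.copy()
def L(im,M,col):
    for u in proj(t,place(M,[q[0],q[1],-.4])): cv2.circle(im,tuple(int(v) for v in (u-[322,190]+.5)*20),1,col,-1)
L(im2,circ(.013,.1,90),(0,0,255));L(im2,circ(.022,.066,120),(0,255,0));L(im2,rect(.011,.009,.066,-.0125),(0,255,0));L(im2,rect(.006,.009,.1,-.010),(0,0,255))
cv2.imwrite("pics/m3.png",np.hstack([cv2.resize(im,(400,400)),cv2.resize(im2,(400,400))]))
E
```

```text
gear [0.45396356 0.23879582 0.036     ]
0.1 [ 0.5585 -0.0104 -0.0355]
0.066 [ 0.5528 -0.0162  0.1666]
both [ 0.5601 -0.011  -0.0053]
screwmid [ 0.55634094 -0.00980308  0.05      ] [np.float64(3.58), np.float64(3.6)]
longkey top [ 0.51627677 -0.20000234  0.06      ] short [ 0.55894147 -0.19868739  0.044     ]
-0.1 [107.3  84.7]
0.0 [103.7  81.6]
0.1 [101.1  78.8]
0.2 [99.  74.9]
0.3 [98.8 71.5]
0.4 [99.8 69.4]
0.5 [100.9  68.6]
0.6 [102.   68.4]
0.7 [104.3  68.1]
```

View pics/m3.png

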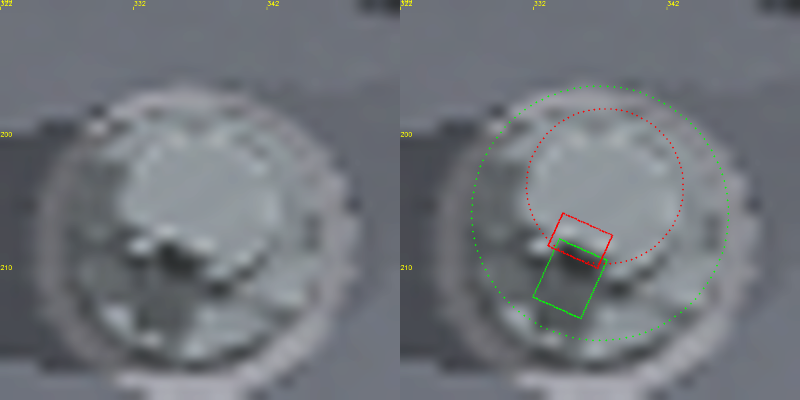

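The shaft's top disc is centred at about (337,204) and the collar at about (337,207). The slot notch and the pocket both point down-left, about 27° from image-down. So the slot faces about 26° from -x towards +y, and the axis is near (0.558, -0.0105). I'll add a helper that computes moves and head for the long key.

```bash
cat >> h.py <<'E'
def go(x,y,z,yaw):
    """normalised move to TCP x,y,z pointing down, tool x axis at yaw deg"""
    from scipy.spatial.transform import Rotation as Ro
    s=read_state();R=np.array(s["tcp_rot"]);a=np.radians(yaw);c,d=np.cos(a),np.sin(a)
    T=np.array([[c,d,0],[d,-c,0],[0,0,-1.]])
    m=R.T@(np.array([x,y,z])-s["position"]);w=Ro.from_matrix(R.T@T).as_rotvec(degrees=True)
    print("shift",(m/.3).round(4),"turn",(w/45).round(4),"rows",round(max(np.linalg.norm(m)/.0417,np.linalg.norm(w)/7.16),1))
def st():
    s=read_state();R=np.array(s["tcp_rot"]);print(round(s["time_s"],2),np.round(s["position"],4),"yaw",np.degrees(np.arctan2(R[1,0],R[0,0])).round(2),"tilt",np.degrees(R[:2,2]).round(2),"F",np.round(s["force"],1),"open",round(s["opening"],3),"g",round(s["grasp_force"],1),"j6",round(s["joint_positions"][5],1))
E
python3 - <<'E'
from h import *
import pickle
t,s=pickle.load(open("c0.pkl","rb"))
go(.38,-.37,.24,.7);go(.5163,-.2005,.2,.7);print(ray(t,229.85-.5,250.1-.5,.01))
E
```

```text
shift [ 0.8224 -0.5183  0.0251] turn [-1.000e-04 -0.000e+00  3.852e-01] rows 7.0
shift [ 1.4294 -0.9149  0.1585] turn [-1.000e-04 -0.000e+00  3.852e-01] rows 12.3
[0.45434566 0.24128732 0.01      ]
```

step_arm([
  [0.82,-0.52,0.025,0,0,0.385,-1],
  [0.82,-0.52,0.025,0,0,0.385,-1],
  [0.82,-0.52,0.025,0,0,0.385,-1],
  [0.82,-0.52,0.025,0,0,0.385,-1],
  [0.82,-0.52,0.025,0,0,0.385,-1],
  [0.82,-0.52,0.025,0,0,0.385,-1],
  [0.82,-0.52,0.025,0,0,0.385,-1],
  [0.82,-0.52,0.025,0,0,0.385,-1],
])

```text
time_s: 1.17
position: [0.3823, -0.363, 0.2399]
tcp_rot: [[1.0, 0.019, 0.001], [0.019, -1.0, 0.005], [0.001, -0.005, -1.0]]
force: [-0.9, 0.9, -0.3]
opening: 0.995
grasp_force: 0.0
```

```bash
python3 -c "
from h import *
st();go(.5163,-.2005,.13,.7)"
```

```text
1.17 [ 0.3823 -0.363   0.2399] yaw 1.09 tilt [0.04 0.27] F [-0.9  0.9 -0.3] open 0.995 g 0.0 j6 33.0
shift [ 0.4567 -0.5315  0.3692] turn [-0.0061 -0.0009  0.0086] rows 5.7
```

step_arm([
  [0.457,-0.5315,0.369,-0.006,0,0.008,-1],
  [0.457,-0.5315,0.369,-0.006,0,0.008,-1],
  [0.457,-0.5315,0.369,-0.006,0,0.008,-1],
  [0.457,-0.5315,0.369,-0.006,0,0.008,-1],
  [0.457,-0.5315,0.369,-0.006,0,0.008,-1],
  [0.457,-0.5315,0.369,-0.006,0,0.008,-1],
  [0.457,-0.5315,0.369,-0.006,0,0.008,-1],
  [0.457,-0.5315,0.369,-0.006,0,0.008,-1],
])

```text
time_s: 1.83
position: [0.5145, -0.2076, 0.1285]
tcp_rot: [[1.0, 0.009, -0.001], [0.009, -1.0, -0.004], [-0.002, 0.004, -1.0]]
force: [-0.3, -0.8, 0.5]
opening: 0.996
grasp_force: 0.0
```

```bash
python3 -c "
from h import *
capture('top');capture('top')
st();go(.5163,-.2005,.13,.7)
s=avg('side',3);t=avg('top',3)
q=proj(s,[[.516,-.2,.09]])[0].astype(int)-[30,40];print(q)
cv2.imwrite('pics/k1.png',np.hstack([crop(s,*q,60,70,8),cv2.resize(crop(t,355,180,100,70,5),(320,224)) if 0 else crop(t,385,180,40,70,8)]))"
```

```text
1.93 [ 0.5143 -0.2096  0.1298] yaw 0.34 tilt [ 0.04 -0.32] F [-0.7 -1.1  0.8] open 1.003 g 0.0 j6 56.3
shift [ 0.0069 -0.0304 -0.0009] turn [ 0.0072 -0.0007 -0.008 ] rows 0.2
[253 190]
```

View pics/k1.png

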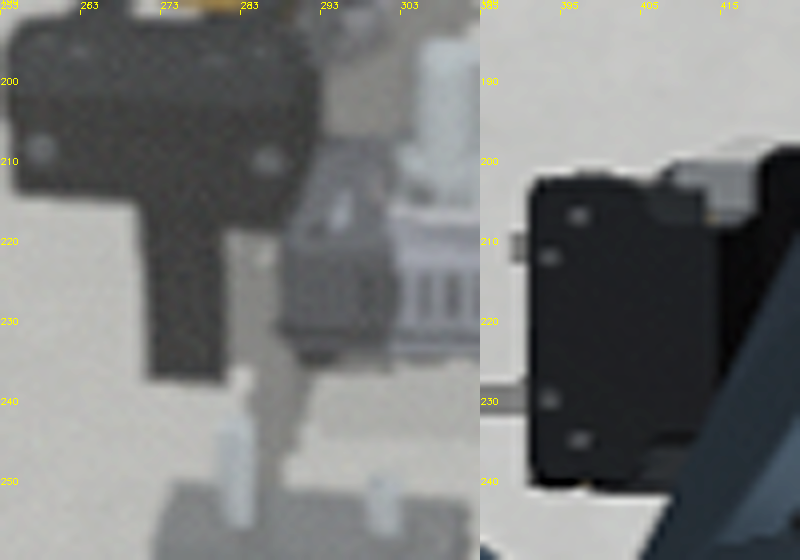

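The picture shows the near fingertip's lower edge centred at about (276,237.2) in the side view. The long key stands at u about 282.2, with its top at v about 241.5. I'll use the finger to check the calibration.

```bash
python3 -c "
from h import *
st();s=capture('side');t=capture('top')
print('tip',proj(s,[[.5143,-.268,.1048]]),'key',proj(s,[[.516,-.2005,.06],[.516,-.2005,.03]]))
print('body top corners', proj(t,[[.5143,-.2096,.1298+.045+d] for d in (0,.1,.15)]))
"
```

```text
2.23 [ 0.514  -0.2097  0.13  ] yaw 0.25 tilt [ 0.05 -0.31] F [0.8 0.  0.2] open 0.999 g 0.0 j6 56.3
tip [[276.65059318 239.33453741]] key [[283.21797219 242.21469818]
 [283.42659232 253.24198776]]
body top corners [[434.7368398  223.34806815]
 [447.5904551  218.29883405]
 [455.21766538 215.30001235]]
```

```bash
python3 -c "
from h import *
go(.516,-.2005,.13,.7);go(.516,-.2005,.074,.7)"
```

```text
shift [ 0.0065 -0.0292 -0.0009] turn [ 0.0065 -0.0007 -0.0092] rows 0.2
shift [ 0.0064 -0.0302  0.1858] turn [ 0.0065 -0.0007 -0.0092] rows 1.4
```

step_arm([
  [0.0065,-0.03,0,0.0065,0,-0.009,-1],
  [0.0065,-0.03,0,0.0065,0,-0.009,-1],
  [0.0065,-0.03,0.08,0.0065,0,-0.009,-1],
  [0.0065,-0.03,0.14,0.0065,0,-0.009,-1],
  [0.0065,-0.03,0.186,0.0065,0,-0.009,-1],
  [0.0065,-0.03,0.186,0.0065,0,-0.009,-1],
  [0.0065,-0.03,0.186,0.0065,0,-0.009,-1],
])

```text
time_s: 2.92
position: [0.5158, -0.1993, 0.0729]
tcp_rot: [[1.0, 0.014, -0.002], [0.014, -1.0, 0.002], [-0.002, -0.002, -1.0]]
force: [-0.3, 0.4, -0.1]
opening: 0.999
grasp_force: 0.0
```

step_arm([
  [0,0,0,0,0,0,1],
  [0,0,0,0,0,0,1],
  [0,0,0,0,0,0,1],
  [0,0,0,0,0,0,1],
  [0,0,0,0,0,0,1],
  [0,0,0,0,0,0,1],
  [0,0,0,0,0,0,1],
  [0,0,0,0,0,0,1],
])

```text
time_s: 3.58
position: [0.5162, -0.1999, 0.0736]
tcp_rot: [[1.0, 0.013, 0.0], [0.013, -1.0, 0.0], [0.0, -0.0, -1.0]]
force: [-0.7, -0.6, -0.4]
opening: 0.48
grasp_force: 0.0
```

```bash
python3 -c "
from h import *
st()"
```

```text
3.58 [ 0.5162 -0.1999  0.0736] yaw 0.76 tilt [0.01 0.02] F [-0.7 -0.6 -0.4] open 0.48 g 0.0 j6 56.5
```

step_arm([
  [0,0,0,0,0,0,1],
  [0,0,0,0,0,0,1],
  [0,0,0,0,0,0,1],
  [0,0,0,0,0,0,1],
  [0,0,0,0,0,0,1],
  [0,0,0,0,0,0,1],
  [0,0,0,0,0,0,1],
  [0,0,0,0,0,0,1],
])

```text
time_s: 4.25
position: [0.5162, -0.2001, 0.0735]
tcp_rot: [[1.0, 0.013, 0.0], [0.013, -1.0, 0.0], [0.0, -0.0, -1.0]]
force: [1.3, -0.5, -1.6]
opening: 0.083
grasp_force: 29.9
```

```bash
python3 -c "
from h import *
st()"
```

```text
4.25 [ 0.5162 -0.2001  0.0735] yaw 0.76 tilt [0.01 0.  ] F [ 1.3 -0.5 -1.6] open 0.083 g 29.9 j6 56.5
```

step_arm([
  [0,0,-0.04,0,0,0,1],
  [0,0,-0.09,0,0,0,1],
  [0,0,-0.18,0,0,0,1],
  [0,0,-0.27,0,0,0,1],
  [0,0,-0.36,0,0,0,1],
  [0,0,-0.39,0,0,0,1],
  [0,0,-0.39,0,0,0,1],
  [0,0,-0.39,0,0,0,1],
])

```text
time_s: 4.92
position: [0.5159, -0.1997, 0.1902]
tcp_rot: [[1.0, 0.013, -0.0], [0.013, -1.0, 0.001], [-0.0, -0.001, -1.0]]
force: [-0.9, 0.7, -0.2]
opening: 0.083
grasp_force: 29.9
```

```bash
python3 -c "
from h import *
capture('top');capture('top');st();go(.5382,-.0009,.19,-26)"
```

```text
5.02 [ 0.5151 -0.1992  0.1888] yaw 0.75 tilt [-0.17  0.14] F [-0.1  0.4 -0.4] open 0.09 g 29.9 j6 56.5
shift [ 0.0858 -0.66   -0.0025] turn [-0.0022  0.0045  0.5945] rows 4.8
```

```bash
cat >> h.py <<'E'
def rel(p,q):
    """from commanded (x,y,z,yaw) to (x,y,z,yaw), both vertical"""
    a=np.radians(p[3]);d=np.array(q[:3])-p[:3];c,s=np.cos(a),np.sin(a)
    print("shift",(np.array([c*d[0]+s*d[1],s*d[0]-c*d[1],-d[2]])/.3).round(4),"turn",round((p[3]-q[3])/45,4))
E
python3 -c "
from h import *
rel((.5161,-.2001,.1905,.76),(.5382,-.0009,.19,-26))"
```

```text
shift [ 0.0825 -0.663   0.0017] turn 0.5947
```

step_arm([
  [0.0825,-0.663,0,0,0,0.5947,1],
  [0.0825,-0.663,0,0,0,0.5947,1],
  [0.0825,-0.663,0,0,0,0.5947,1],
  [0.0825,-0.663,0,0,0,0.5947,1],
  [0.0825,-0.663,0,0,0,0.5947,1],
  [0.0825,-0.663,0,0,0,0.5947,1],
  [0.0825,-0.663,0,0,0,0.5947,1],
  [0.0825,-0.663,0,0,0,0.5947,1],
])

```text
time_s: 5.68
position: [0.5377, -0.0005, 0.1893]
tcp_rot: [[0.899, -0.437, -0.003], [-0.437, -0.899, 0.0], [-0.002, 0.001, -1.0]]
force: [1.1, 0.6, -0.8]
opening: 0.085
grasp_force: 29.9
```

step_arm([
  [0,0,0,0,0,0,1],
  [0,0,0,0,0,0,1],
  [0,0,0.07,0,0,0,1],
  [0,0,0.139,0,0,0,1],
  [0,0,0.139,0,0,0,1],
  [0,0,0.139,0,0,0,1],
  [0,0,0.139,0,0,0,1],
])

```text
time_s: 6.27
position: [0.5388, -0.0017, 0.1495]
tcp_rot: [[0.898, -0.44, 0.001], [-0.44, -0.898, 0.0], [0.001, -0.001, -1.0]]
force: [-0.0, -0.1, -0.0]
opening: 0.085
grasp_force: 29.9
```

```bash
python3 -c "
from h import *
capture('top');st()
s=avg('side',4);q=proj(s,[[.55,-.01,.09]])[0].astype(int)-[25,25];print(q)
st();t=avg('top',4)
cv2.imwrite('pics/k2.png',np.hstack([crop(s,*q,50,50,10),crop(t,320,185,30,50,10)]))"
```

```text
6.32 [ 0.5391 -0.0015  0.1498] yaw -26.07 tilt [ 0.11 -0.  ] F [ 0.2  0.  -0.9] open 0.082 g 29.9 j6 104.0
[282 174]
6.52 [ 0.5388 -0.0009  0.1498] yaw -26.01 tilt [0.11 0.  ] F [-0.7  0.3 -0.7] open 0.082 g 29.9 j6 104.0
```

View pics/k2.png

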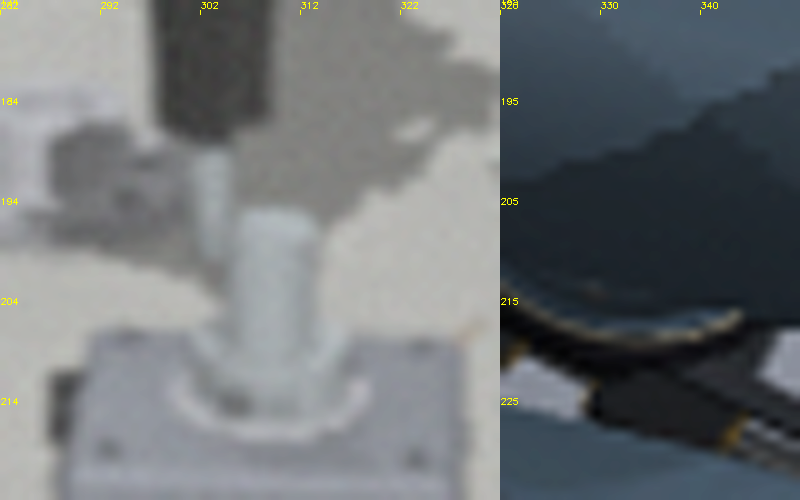

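The side view shows the key hanging with its foot at about (303.2,199.3). The shaft's centre is at u about 308.7, with its top's front edge near v 194. I'll compare that with projections.

```bash
python3 -c "
from h import *
s=capture('side')
print('foot,keymid',proj(s,[[.5388,-.001,.0855],[.5388,-.001,.105]]))
for x in (.555,.558,.56): print(x,'shaft top,mid',proj(s,[[x,-.0105,.1],[x,-.0105,.083]]))
for P in ([.558-.0112,-.0105+.0055,.066],[.558,-.0105-.022,.066],[.558,-.0105-.022,.05]):print(proj(s,[P]))
"
```

```text
foot,keymid [[303.65210733 199.43123007]
 [303.68348134 192.93759934]]
0.555 shaft top,mid [[309.10953057 196.24961187]
 [309.04898175 201.93850636]]
0.558 shaft top,mid [[310.19903131 196.30816657]
 [310.13182852 201.99817788]]
0.56 shaft top,mid [[310.92568135 196.34722045]
 [310.85403855 202.03797411]]
[[306.28971785 206.580636  ]]
[[309.15945814 210.94894404]]
[[309.10194082 216.25408874]]
```

step_arm([
  [0.004,0.002,0,0,0,0,1],
  [0.008,0.002,0,0,0,0,1],
  [0.01,0.002,0,0,0,0,1],
  [0.012,0.002,0,0,0,0,1],
  [0.013,0.002,0,0,0,0,1],
  [0.013,0.002,0,0,0,0,1],
  [0.013,0.002,0,0,0,0,1],
])

```text
time_s: 7.35
position: [0.5416, -0.0031, 0.1488]
tcp_rot: [[0.899, -0.438, 0.0], [-0.438, -0.899, 0.0], [-0.0, -0.0, -1.0]]
force: [-0.3, -0.2, -0.5]
opening: 0.084
grasp_force: 29.9
```

```bash
python3 -c "
from h import *
st()"
```

```text
7.35 [ 0.5416 -0.0031  0.1488] yaw -26.01 tilt [0.   0.01] F [-0.3 -0.2 -0.5] open 0.084 g 29.9 j6 103.8
```

step_arm([
  [0.002,0,0,0,0,0,1],
  [0.004,0,0,0,0,0,1],
  [0.005,0,0,0,0,0,1],
  [0.005,0,0,0,0,0,1],
  [0.005,0,0,0,0,0,1],
])

```text
time_s: 7.77
position: [0.5429, -0.0036, 0.1489]
tcp_rot: [[0.899, -0.438, 0.0], [-0.438, -0.899, 0.0], [-0.0, -0.0, -1.0]]
force: [0.0, 0.2, -0.0]
opening: 0.084
grasp_force: 29.9
```

step_arm([
  [0.002,0,0,0,0,0,1],
  [0.004,0,0,0,0,0,1],
  [0.005,0,0,0,0,0,1],
  [0.005,0,0,0,0,0,1],
  [0.005,0,0,0,0,0,1],
])

```text
time_s: 8.18
position: [0.5443, -0.0043, 0.1489]
tcp_rot: [[0.899, -0.438, 0.0], [-0.438, -0.899, 0.0], [-0.0, -0.0, -1.0]]
force: [-1.0, -0.5, 0.1]
opening: 0.087
grasp_force: 29.9
```

step_arm([
  [0.002,0,0,0,0,0,1],
  [0.003,0,0,0,0,0,1],
  [0.003,0,0,0,0,0,1],
  [0.003,0,0,0,0,0,1],
])

```text
time_s: 8.52
position: [0.545, -0.0047, 0.1489]
tcp_rot: [[0.899, -0.438, -0.0], [-0.438, -0.899, 0.0], [-0.0, -0.0, -1.0]]
force: [-0.8, -0.6, -0.1]
opening: 0.083
grasp_force: 29.9
```

step_arm([
  [0.002,0,0,0,0,0,1],
  [0.003,0,0,0,0,0,1],
  [0.003,0,0,0,0,0,1],
  [0.003,0,0,0,0,0,1],
])

```text
time_s: 8.85
position: [0.5456, -0.0049, 0.1488]
tcp_rot: [[0.899, -0.438, -0.001], [-0.438, -0.899, 0.001], [-0.001, -0.0, -1.0]]
force: [-1.7, 0.1, 0.2]
opening: 0.087
grasp_force: 29.9
```

```bash
python3 -c "
from h import *
st();s=avg('side',3);st();q=proj(s,[[.55,-.01,.09]])[0].astype(int)-[20,20];print(q)
cv2.imwrite('pics/k3.png',crop(s,*q,40,40,12))"
```

```text
8.85 [ 0.5456 -0.0049  0.1488] yaw -26.0 tilt [-0.04  0.04] F [-1.7  0.1  0.2] open 0.087 g 29.9 j6 103.7
9.0 [ 0.5456 -0.0049  0.1488] yaw -26.0 tilt [-0.03  0.03] F [-1.5 -0.6  0.2] open 0.086 g 29.9 j6 103.7
[287 179]
```

step_arm([
  [0.002,0,0,0,0,0,1],
  [0.002,0,0,0,0,0,1],
  [0.002,0,0,0,0,0,1],
])

```text
time_s: 9.25
position: [0.5459, -0.0052, 0.1488]
tcp_rot: [[0.899, -0.439, -0.001], [-0.439, -0.899, 0.001], [-0.001, -0.0, -1.0]]
force: [-2.2, 0.5, 0.8]
opening: 0.086
grasp_force: 29.9
```

step_arm([
  [-0.002,0.002,0,0,0,0,1],
  [-0.002,0.003,0,0,0,0,1],
  [-0.002,0.003,0,0,0,0,1],
  [-0.002,0.003,0,0,0,0,1],
])

```text
time_s: 9.58
position: [0.5455, -0.0057, 0.1488]
tcp_rot: [[0.899, -0.439, 0.0], [-0.439, -0.899, 0.001], [-0.0, -0.001, -1.0]]
force: [-2.1, 1.5, -0.6]
opening: 0.083
grasp_force: 29.9
```

step_arm([
  [0,-0.003,0,0,0,0,1],
  [0,-0.005,0,0,0,0,1],
  [0,-0.006,0,0,0,0,1],
  [0,-0.006,0,0,0,0,1],
  [0,-0.006,0,0,0,0,1],
])

```text
time_s: 10.0
position: [0.546, -0.0045, 0.1488]
tcp_rot: [[0.899, -0.438, -0.001], [-0.438, -0.899, -0.0], [-0.0, 0.0, -1.0]]
force: [-2.1, -1.7, -0.7]
opening: 0.085
grasp_force: 30.0
```

step_arm([
  [-0.003,0.003,0,0,0,0,1],
  [-0.003,0.003,0.01,0,0,0,1],
  [-0.003,0.003,0.02,0,0,0,1],
  [-0.003,0.003,0.03,0,0,0,1],
  [-0.003,0.003,0.04,0,0,0,1],
  [-0.003,0.003,0.05,0,0,0,1],
  [-0.003,0.003,0.05,0,0,0,1],
])

```text
time_s: 10.58
position: [0.5451, -0.0049, 0.1332]
tcp_rot: [[0.899, -0.438, -0.0], [-0.438, -0.899, 0.0], [-0.0, -0.0, -1.0]]
force: [-1.1, -2.2, -1.7]
opening: 0.086
grasp_force: 29.9
```

step_arm([
  [0,0,0.004,0,0,0,1],
  [0,0,0.007,0,0,0,1],
  [0,0,0.01,0,0,0,1],
  [0,0,0.01,0,0,0,1],
])

```text
time_s: 10.92
position: [0.5451, -0.0049, 0.1309]
tcp_rot: [[0.899, -0.438, 0.0], [-0.438, -0.899, 0.0], [0.0, -0.0, -1.0]]
force: [-1.7, -2.8, 0.4]
opening: 0.088
grasp_force: 29.9
```

```bash
python3 -c "
from h import *
st()"
```

```text
10.92 [ 0.5451 -0.0049  0.1309] yaw -26.0 tilt [0.01 0.  ] F [-1.7 -2.8  0.4] open 0.088 g 29.9 j6 103.7
```

step_arm([
  [0,0.002,0,0,0,0,1],
  [0,0.002,0.003,0,0,0,1],
  [0,0.002,0.005,0,0,0,1],
  [0,0.002,0.007,0,0,0,1],
  [0,0.002,0.007,0,0,0,1],
])

```text
time_s: 11.33
position: [0.545, -0.0051, 0.1287]
tcp_rot: [[0.899, -0.439, 0.0], [-0.439, -0.899, 0.0], [0.0, -0.001, -1.0]]
force: [-0.0, -1.9, 0.5]
opening: 0.08
grasp_force: 29.9
```

step_arm([
  [0,0,0.002,0,0,0,1],
  [0,0,0.004,0,0,0,1],
  [0,0,0.004,0,0,0,1],
  [0,0,0.004,0,0,0,1],
])

```text
time_s: 11.67
position: [0.5449, -0.0051, 0.1275]
tcp_rot: [[0.899, -0.439, 0.0], [-0.439, -0.899, 0.001], [0.0, -0.001, -1.0]]
force: [-0.0, -1.5, -0.3]
opening: 0.085
grasp_force: 29.9
```

step_arm([
  [0,0.001,0.002,0,0,0,1],
  [0,0.001,0.004,0,0,0,1],
  [0,0.001,0.004,0,0,0,1],
  [0,0.001,0.004,0,0,0,1],
])

```text
time_s: 12.0
position: [0.5447, -0.0053, 0.1263]
tcp_rot: [[0.899, -0.439, 0.0], [-0.439, -0.899, 0.001], [-0.0, -0.001, -1.0]]
force: [0.7, -0.0, -0.5]
opening: 0.083
grasp_force: 29.9
```

step_arm([
  [0,0,0,0,0,0,0.5],
  [0,0,0,0,0,0,0.5],
  [0,0,0,0,0,0,0.5],
  [0,0,0,0,0,0,0.5],
  [0,0,0,0,0,0,0.5],
  [0,0,0,0,0,0,0.5],
])

```text
time_s: 12.5
position: [0.5446, -0.0054, 0.1264]
tcp_rot: [[0.899, -0.438, 0.0], [-0.438, -0.899, 0.0], [-0.0, -0.0, -1.0]]
force: [-0.3, 0.1, 1.0]
opening: 0.247
grasp_force: 0.0
```

```bash
python3 -c "
from h import *
st();s=avg('side',4);q=proj(s,[[.55,-.01,.09]])[0].astype(int)-[25,25];print(q)
cv2.imwrite('pics/k4.png',crop(s,*q,50,50,10))"
```

```text
12.5 [ 0.5446 -0.0054  0.1264] yaw -26.01 tilt [0.   0.02] F [-0.3  0.1  1. ] open 0.247 g 0.0 j6 103.6
[282 174]
```

View pics/k4.png

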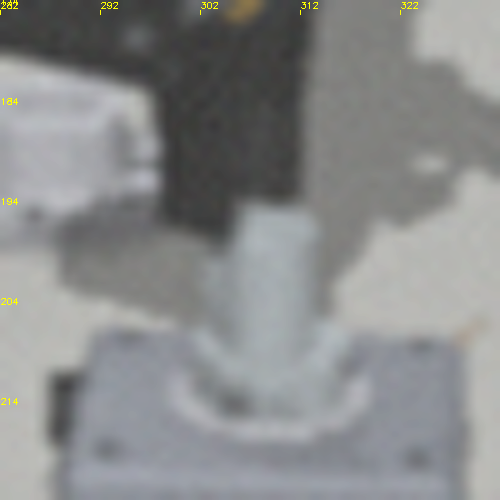

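step_arm([
  [0,0,-0.05,0,0,0,0.5],
  [0,0,-0.15,0,0,0,0],
  [0,0,-0.28,0,0,0,-1],
  [0,0,-0.35,0,0,0,-1],
  [0,0,-0.35,0,0,0,-1],
  [0,0,-0.35,0,0,0,-1],
])

```text
time_s: 13.2
position: [0.5453, -0.0056, 0.2327]
tcp_rot: [[0.899, -0.438, 0.003], [-0.438, -0.899, -0.0], [0.003, -0.001, -1.0]]
force: [-0.1, 0.4, -0.7]
opening: 0.545
grasp_force: 0.0
```

```bash
python3 -c "
from h import *
st()
rel((.5446,-.0054,.2314,-26),(.40,.245,.2314,-26))"
```

```text
13.2 [ 0.5453 -0.0056  0.2327] yaw -26.0 tilt [ 0.19 -0.02] F [-0.1  0.4 -0.7] open 0.545 g 0.0 j6 103.6
shift [-0.7991 -0.5389 -0.    ] turn 0.0
```

step_arm([
  [-0.8,-0.54,0,0,0,-0.578,-1],
  [-0.8,-0.54,0,0,0,-0.578,-1],
  [-0.8,-0.54,0,0,0,-0.578,-1],
  [-0.8,-0.54,0,0,0,-0.578,-1],
  [-0.8,-0.54,0,0,0,-0.578,-1],
  [-0.8,-0.54,0,0,0,-0.578,-1],
  [-0.8,-0.54,0,0,0,-0.578,-1],
  [-0.8,-0.54,0,0,0,-0.578,-1],
])

```text
time_s: 13.87
position: [0.3939, 0.2494, 0.2296]
tcp_rot: [[1.0, 0.007, -0.007], [0.007, -1.0, 0.001], [-0.007, -0.001, -1.0]]
force: [-0.3, -0.3, 0.6]
opening: 0.996
grasp_force: 0.0
```

```bash
python3 -c "
from h import *
import pickle
capture('side');capture('side');st()
s=avg('side',4);t=avg('top',4);st();pickle.dump((t,s),open('c1.pkl','wb'))
t0,s0=pickle.load(open('c0.pkl','rb'))
cv2.imwrite('pics/k5.png',np.vstack([np.hstack([crop(s,290,180,40,30,10),crop(t,322,192,40,30,10)]),np.hstack([crop(t,205,225,40,30,5),crop(t0,215,236,30,30,10),np.zeros((300,0,3),np.uint8)]) if 0 else np.hstack([crop(t0,213,236,40,30,10),crop(t,205,225,40,30,10)])]))"
```

```text
13.97 [0.3979 0.2462 0.23  ] yaw 0.25 tilt [-0.19 -0.06] F [0.7 1.3 0.2] open 0.999 g 0.0 j6 107.8
14.37 [0.4006 0.2444 0.2314] yaw -0.12 tilt [-0.01  0.02] F [-0.2 -0.1  0.1] open 0.997 g 0.0 j6 107.8
```

View pics/k5.png

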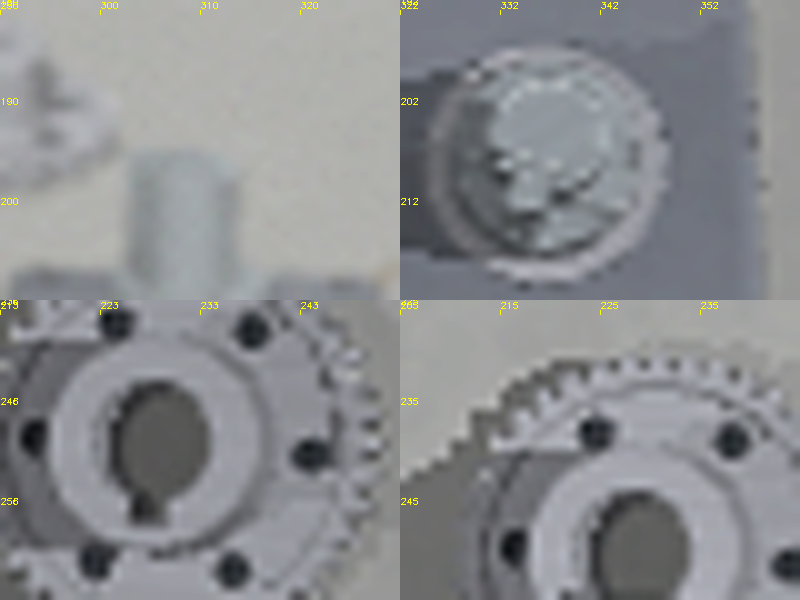

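The key's top is level with the shaft end in the side view (v about 195), and the top view shows it in the slot at about (334,210), so it is home. The gear's keyway at about (227.3,257) sits under its bore at (227.8,249.7), roughly 2.5° off -x. On to the gear.

```bash
python3 -c "
from h import *
rel((.4005,.2445,.2314,-.05),(.4536,.2395,.038,0))"
```

```text
shift [0.177  0.0165 0.6447] turn -0.0011
```

step_arm([
  [0.177,0.0165,0,0,0,0,-1],
  [0.177,0.0165,0.1,0,0,0,-1],
  [0.177,0.0165,0.22,0,0,0,-1],
  [0.177,0.0165,0.34,0,0,0,-1],
  [0.177,0.0165,0.45,0,0,0,-1],
  [0.177,0.0165,0.5,0,0,0,-1],
  [0.177,0.0165,0.5,0,0,0,-1],
  [0.177,0.0165,0.5,0,0,0,-1],
])

```text
time_s: 15.03
position: [0.453, 0.2399, 0.0809]
tcp_rot: [[1.0, -0.001, -0.002], [-0.001, -1.0, -0.0], [-0.002, 0.0, -1.0]]
force: [0.5, -0.2, -0.2]
opening: 0.996
grasp_force: 0.0
```

```bash
python3 -c "
from h import *
capture('side');capture('side');st();go(.4536,.2395,.038,0)"
```

```text
15.13 [0.4543 0.2405 0.0826] yaw -0.02 tilt [0.15 0.06] F [-0.2  0.1  1. ] open 1.003 g 0.0 j6 105.4
shift [-0.0027  0.0035  0.1487] turn [-0.0014 -0.0032 -0.0005] rows 1.1
```

step_arm([
  [0,0.001,0.07,0,0,0,-1],
  [0,0.001,0.12,0,0,0,-1],
  [0,0.001,0.145,0,0,0,-1],
  [0,0.001,0.145,0,0,0,-1],
  [0,0.001,0.145,0,0,0,-1],
  [0,0.001,0.145,0,0,0,0.6],
  [0,0.001,0.145,0,0,0,0.6],
  [0,0.001,0.145,0,0,0,0.6],
])

```text
time_s: 15.8
position: [0.4536, 0.2404, 0.0388]
tcp_rot: [[1.0, 0.0, 0.002], [0.0, -1.0, 0.001], [0.002, -0.001, -1.0]]
force: [-0.3, -0.4, 0.7]
opening: 0.852
grasp_force: 0.0
```

step_arm([
  [0,0,0,0,0,0,0.6],
  [0,0,0,0,0,0,0.6],
  [0,0,0,0,0,0,0.6],
  [0,0,0,0,0,0,0.6],
  [0,0,0,0,0,0,0.6],
  [0,0,0,0,0,0,0.6],
  [0,0,0,0,0,0,0.6],
])

```text
time_s: 16.38
position: [0.4531, 0.2402, 0.0381]
tcp_rot: [[1.0, 0.0, 0.0], [0.0, -1.0, 0.0], [0.0, -0.0, -1.0]]
force: [-0.2, -0.9, 1.4]
opening: 0.563
grasp_force: 30.0
```

```bash
python3 -c "
from h import *
st()"
```

```text
16.38 [0.4531 0.2402 0.0381] yaw 0.0 tilt [0.   0.02] F [-0.2 -0.9  1.4] open 0.563 g 30.0 j6 105.4
```

step_arm([
  [0,0,-0.03,0,0,0,0.6],
  [0,0,-0.1,0,0,0,0.6],
  [0,0,-0.2,0,0,0,0.6],
  [0,0,-0.3,0,0,0,0.6],
  [0,0,-0.4,0,0,0,0.6],
  [0,0,-0.466,0,0,0,0.6],
  [0,0,-0.466,0,0,0,0.6],
  [0,0,-0.466,0,0,0,0.6],
])

```text
time_s: 17.05
position: [0.4531, 0.2402, 0.1786]
tcp_rot: [[1.0, 0.0, 0.002], [0.0, -1.0, 0.001], [0.002, -0.001, -1.0]]
force: [0.2, -0.1, -3.7]
opening: 0.568
grasp_force: 30.0
```

```bash
python3 -c "
from h import *
capture('side');capture('side');capture('side');st();rel((.4532,.2402,.178,0),(.5555,-.0104,.158,-21.5))"
```

```text
17.2 [0.4515 0.2397 0.1762] yaw 0.0 tilt [-0.24 -0.04] F [-0.5 -0.3 -3.6] open 0.567 g 30.0 j6 105.4
shift [0.341  0.8353 0.0667] turn 0.4778
```

step_arm([
  [0.341,0.835,0,0,0,0.478,0.6],
  [0.341,0.835,0,0,0,0.478,0.6],
  [0.341,0.835,0,0,0,0.478,0.6],
  [0.341,0.835,0,0,0,0.478,0.6],
  [0.341,0.835,0,0,0,0.478,0.6],
  [0.341,0.835,0,0,0,0.478,0.6],
  [0.341,0.835,0,0,0,0.478,0.6],
  [0.341,0.835,0,0,0,0.478,0.6],
])

```text
time_s: 17.87
position: [0.5576, -0.0155, 0.1759]
tcp_rot: [[0.928, -0.372, 0.001], [-0.372, -0.928, -0.001], [0.001, 0.001, -1.0]]
force: [-0.2, 0.1, -2.6]
opening: 0.567
grasp_force: 30.0
```

step_arm([
  [0,0,0,0,0,0,0.6],
  [0,0,0,0,0,0,0.6],
  [0,0,0,0,0,0,0.6],
  [0,0,0,0,0,0,0.6],
  [0,0,0,0,0,0,0.6],
])

```text
time_s: 18.28
position: [0.5548, -0.0091, 0.1775]
tcp_rot: [[0.931, -0.365, -0.001], [-0.365, -0.931, 0.001], [-0.001, -0.0, -1.0]]
force: [0.3, 0.2, -3.1]
opening: 0.57
grasp_force: 30.0
```

```bash
python3 -c "
from h import *
st();go(.5555,-.0104,.145,-21.5)
import pickle
s=avg('side',4);pickle.dump(s,open('c2.pkl','wb'))
st()
print('gear boss mid / shaft',proj(s,[[.556,-.0106,.174],[.556,-.0106,.15],[.556,-.0106,.09]]))
cv2.imwrite('pics/k6.png',crop(s,280,160,60,55,10))"
```

```text
18.28 [ 0.5548 -0.0091  0.1775] yaw -21.4 tilt [-0.05  0.04] F [ 0.3  0.2 -3.1] open 0.57 g 30.0 j6 98.9
shift [0.0039 0.0032 0.1083] turn [-0.0004  0.0013  0.0022] rows 0.8
18.48 [ 0.5553 -0.0098  0.1779] yaw -21.45 tilt [0.01 0.02] F [ 1.  -0.1 -3.2] open 0.568 g 30.0 j6 98.9
gear boss mid / shaft [[309.7514302  170.68837553]
 [309.65788447 179.13950333]
 [309.43148281 199.63849269]]
```

View pics/k6.png

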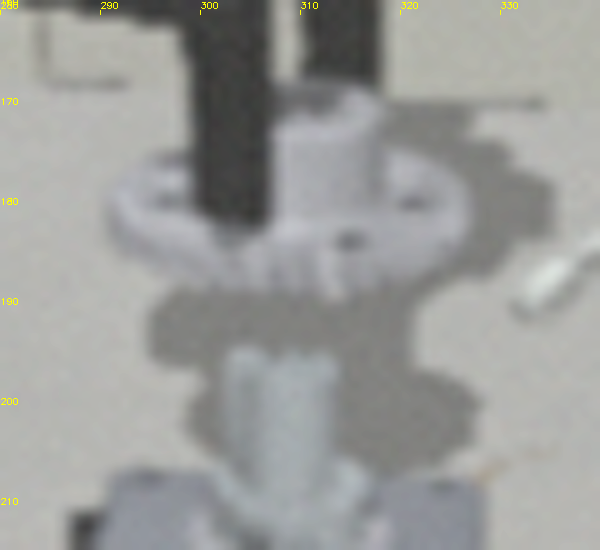

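The gear hangs over the spindle with its disc centre at u about 308.4. The shaft's centre is at about 308.2, so they are aligned along x. Now I'll lower it gently.

step_arm([
  [0,0.002,0.05,0,0,0,0.6],
  [0,0.002,0.1,0,0,0,0.6],
  [0,0.002,0.117,0,0,0,0.6],
  [0,0.002,0.12,0,0,0,0.6],
  [0,0.002,0.12,0,0,0,0.6],
  [0,0.002,0.12,0,0,0,0.6],
])

```text
time_s: 18.98
position: [0.5557, -0.011, 0.1423]
tcp_rot: [[0.93, -0.367, 0.001], [-0.367, -0.93, 0.0], [0.001, -0.001, -1.0]]
force: [-0.3, -0.6, -3.0]
opening: 0.566
grasp_force: 30.0
```

step_arm([
  [0,0,0.003,0,0,0,0.6],
  [0,0,0.006,0,0,0,0.6],
  [0,0,0.009,0,0,0,0.6],
  [0,0,0.009,0,0,0,0.6],
  [0,0,0.009,0,0,0,0.6],
])

```text
time_s: 19.4
position: [0.5552, -0.0109, 0.1391]
tcp_rot: [[0.93, -0.367, 0.0], [-0.367, -0.93, 0.0], [0.0, -0.0, -1.0]]
force: [0.1, -0.2, -3.6]
opening: 0.571
grasp_force: 30.0
```

step_arm([
  [0,0,0.003,0,0,0,0.6],
  [0,0,0.005,0,0,0,0.6],
  [0,0,0.005,0,0,0,0.6],
  [0,0,0.005,0,0,0,0.6],
])

```text
time_s: 19.73
position: [0.5551, -0.0109, 0.1374]
tcp_rot: [[0.93, -0.367, -0.0], [-0.367, -0.93, 0.0], [-0.0, -0.0, -1.0]]
force: [-1.1, 0.2, -3.1]
opening: 0.563
grasp_force: 30.0
```

step_arm([
  [0,0,0.003,0,0,0,0.6],
  [0,0,0.006,0,0,0,0.6],
  [0,0,0.009,0,0,0,0.6],
  [0,0,0.009,0,0,0,0.6],
  [0,0,0.009,0,0,0,0.6],
])

```text
time_s: 20.15
position: [0.5553, -0.0108, 0.1347]
tcp_rot: [[0.93, -0.367, 0.0], [-0.367, -0.93, 0.001], [0.0, -0.001, -1.0]]
force: [0.6, 0.2, -3.6]
opening: 0.571
grasp_force: 30.0
```

step_arm([
  [0,0,0.004,0,0,0,0.6],
  [0,0,0.008,0,0,0,0.6],
  [0,0,0.012,0,0,0,0.6],
  [0,0,0.016,0,0,0,0.6],
  [0,0,0.016,0,0,0,0.6],
  [0,0,0.016,0,0,0,0.6],
])

```text
time_s: 20.65
position: [0.5553, -0.0108, 0.1298]
tcp_rot: [[0.93, -0.367, 0.0], [-0.367, -0.93, 0.001], [-0.0, -0.001, -1.0]]
force: [1.0, 0.7, -3.9]
opening: 0.566
grasp_force: 30.0
```

step_arm([
  [0,0,0.006,0,0,0,0.6],
  [0,0,0.012,0,0,0,0.6],
  [0,0,0.018,0,0,0,0.6],
  [0,0,0.024,0,0,0,0.6],
  [0,0,0.03,0,0,0,0.6],
  [0,0,0.036,0,0,0,0.6],
  [0,0,0.036,0,0,0,0.6],
])

```text
time_s: 21.23
position: [0.5553, -0.0108, 0.1188]
tcp_rot: [[0.93, -0.367, 0.0], [-0.367, -0.93, 0.001], [-0.0, -0.001, -1.0]]
force: [1.3, 3.1, -4.8]
opening: 0.57
grasp_force: 30.0
```

step_arm([
  [0,0,0.006,0,0,0,0.6],
  [0,0,0.012,0,0,0,0.6],
  [0,0,0.018,0,0,0,0.6],
  [0,0,0.024,0,0,0,0.6],
  [0,0,0.03,0,0,0,0.6],
  [0,0,0.036,0,0,0,0.6],
  [0,0,0.036,0,0,0,0.6],
])

```text
time_s: 21.82
position: [0.5553, -0.0108, 0.108]
tcp_rot: [[0.93, -0.367, 0.0], [-0.367, -0.93, 0.001], [-0.0, -0.001, -1.0]]
force: [3.4, 2.8, -4.5]
opening: 0.57
grasp_force: 30.0
```

step_arm([
  [0.001,-0.001,0.003,0,0,0,0.6],
  [0.001,-0.001,0.006,0,0,0,0.6],
  [0.001,-0.001,0.01,0,0,0,0.6],
  [0.001,-0.001,0.01,0,0,0,0.6],
  [0.001,-0.001,0.01,0,0,0,0.6],
])

```text
time_s: 22.23
position: [0.5553, -0.0108, 0.1051]
tcp_rot: [[0.93, -0.367, -0.001], [-0.367, -0.93, 0.0], [-0.001, -0.0, -1.0]]
force: [1.0, 1.5, -4.2]
opening: 0.565
grasp_force: 30.0
```

step_arm([
  [0,0,0.001,0,0,0,0.6],
  [0,0,0.002,0,0,0,0.6],
  [0,0,0.002,0,0,0,0.6],
  [0,0,0.002,0,0,0,0.6],
])

```text
time_s: 22.57
position: [0.5554, -0.0108, 0.1048]
tcp_rot: [[0.93, -0.367, -0.0], [-0.367, -0.93, 0.0], [-0.0, -0.0, -1.0]]
force: [-0.6, 0.9, -3.3]
opening: 0.568
grasp_force: 30.0
```

step_arm([
  [0,0,0.001,0,0,0,0.6],
  [0,0,0.002,0,0,0,0.6],
  [0,0,0.002,0,0,0,0.6],
  [0,0,0.002,0,0,0,0.6],
])

```text
time_s: 22.9
position: [0.5555, -0.0108, 0.1042]
tcp_rot: [[0.93, -0.367, -0.0], [-0.367, -0.93, 0.0], [-0.0, -0.0, -1.0]]
force: [2.1, 0.9, -2.6]
opening: 0.562
grasp_force: 30.0
```

step_arm([
  [0,0,0,0,0,0,0.6],
  [0,0,0,0,0,0,-0.6],
  [0,0,0,0,0,0,-0.6],
  [0,0,0,0,0,0,-0.6],
  [0,0,0,0,0,0,-0.6],
  [0,0,0,0,0,0,-0.6],
  [0,0,0,0,0,0,-0.6],
])

```text
time_s: 23.48
position: [0.5557, -0.0108, 0.1044]
tcp_rot: [[0.93, -0.367, 0.0], [-0.367, -0.93, 0.0], [0.0, -0.0, -1.0]]
force: [0.6, 1.0, -0.7]
opening: 0.79
grasp_force: 0.0
```

step_arm([
  [0,0,0,0,0,0,-1],
  [0,0,-0.02,0,0,0,-1],
  [0,0,-0.08,0,0,0,-1],
  [0,0,-0.18,0,0,0,-1],
  [0,0,-0.3,0,0,0,-1],
  [0,0,-0.35,0,0,0,-1],
  [0,0,-0.35,0,0,0,-1],
  [0,0,-0.35,0,0,0,-1],
])

```text
time_s: 24.15
position: [0.556, -0.0109, 0.2105]
tcp_rot: [[0.93, -0.367, 0.003], [-0.367, -0.93, -0.0], [0.003, -0.001, -1.0]]
force: [0.5, 0.8, 0.3]
opening: 0.997
grasp_force: 0.0
```

step_arm([
  [-0.3,0,-0.1,0,0,0,-1],
  [-0.3,0,-0.1,0,0,0,-1],
  [-0.3,0,-0.1,0,0,0,-1],
  [-0.3,0,-0.1,0,0,0,-1],
  [-0.3,0,-0.1,0,0,0,-1],
])

```text
time_s: 24.57
position: [0.4715, 0.0224, 0.2387]
tcp_rot: [[0.931, -0.366, -0.0], [-0.366, -0.931, 0.0], [-0.0, -0.0, -1.0]]
force: [0.7, -0.0, -0.6]
opening: 1.0
grasp_force: 0.0
```

```bash
python3 -c "
from h import *
st();s=avg('side',4);st()
g=cv2.GaussianBlur(s['image'].astype(np.float32).mean(2),(0,0),.7)
# gear disc top-rim / boss ellipses: best common height offset in the side view
G=gradmag(s,.8)
M=np.r_[circ(.025,.036),circ(.049,.0)[24:]]
for z in np.arange(.056,.084,.004):
    print(round(z,3),max((map_coordinates(G,proj(s,place(M,[.556+dx,-.0106,0])+[0,0,z])[:,::-1].T+[[0],[-.6]],order=1).mean().round(1),round(dx,3)) for dx in np.arange(-.004,.005,.001)))"
```

```text
24.57 [0.4715 0.0224 0.2387] yaw -21.48 tilt [-0.02  0.02] F [ 0.7 -0.  -0.6] open 1.0 g 0.0 j6 100.6
24.77 [0.473  0.0217 0.2386] yaw -21.53 tilt [-0.    0.02] F [0.7 0.3 0.9] open 0.999 g 0.0 j6 100.6
0.056 (np.float32(58.6), np.float64(-0.004))
0.06 (np.float32(60.4), np.float64(-0.004))
0.064 (np.float32(58.7), np.float64(0.004))
0.068 (np.float32(56.5), np.float64(-0.003))
0.072 (np.float32(44.0), np.float64(-0.002))
0.076 (np.float32(33.4), np.float64(0.002))
0.08 (np.float32(30.2), np.float64(0.004))
0.084 (np.float32(25.5), np.float64(0.004))
```

The gear's height in the side view agrees with the felt height: it is seated on the collar and the gripper is clear. Handing in.

```bash
python3 -c "
from rig import *
print(hand_in())"
```

```text
the job is handed in; nothing more can be done
None
```

I fitted the long key in the spindle's slot and slid the gear over it onto the collar, then let go, moved the gripper clear and handed in at about 25 s; the hand-in returned no verdict, and the last check (felt height and side view) put the gear seated at about 66 mm.

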